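# Hang a steel punch bin on its cleat rack and lock it

### The job

The steel punch bin belongs on the low rack on the bench. Pick it up, tilt it so the angled strip along its back drops in behind the rack's cleat, set it down on the cleat so that it hangs there, then press its front down until its foot snaps in behind the spring roller and the bin sits plumb and locked, safe from the shaking of the hammer. Go by feel: do not let the bin fall, never press with more than about 2 kg, and leave the other tools where they lie.

Things in the scene. Friction and masses are not known exactly. Their poses are not given: they have to be found in the camera images.
- bin_center (a point): Centre of an open bin of bare folded steel, 80 deep, 60 wide, about 0.4 kg, standing upright; 37.5 above its underside. Axes: +x to its back, +y across its width, +z up. Side walls 65 high, outside at y = +-30 (grip across them), 3 thick; front wall outside at x = -40, 50 high; back wall rear face at x = +40, 75 high. All in mm.
- strip_tip (a point): Middle of the rounded lower edge (radius 2 mm) of the bin's angled strip, 50 mm wide, 4 mm thick: from the back wall's top a level land (underside 34.5 mm above bin_center) runs back 8 mm, then the strip slopes back and down at 60 degrees from level. In the bin's axes this edge is 56 mm behind and 23 mm above bin_center. Same axes as the bin.
- foot_bead (a point): Middle of the rounded bead (5 mm thick) at the rear end of the bin's foot, a flange 2 mm thick, 50 mm wide, that continues the bin's floor behind the back wall. In the bin's axes 58 mm behind and 33 mm below bin_center. Same axes as the bin.
- rack: Fixed steel plate, 240 mm wide, 150 mm high, on the bench. Origin at bench level, mid-width, in the front face of the bracket bolted to it; -x points out of the front, where the bin hangs, +y along the plate, +z up. The bracket is bolted through slots, so cleat, roller and hung bin together stand up to 15 mm higher or lower than the three points below, which are nominal: feel for the height.
- cleat_nominal (a point): Nominal middle of the cleat's lip, 18 mm in front of the face, 118.7 mm above the bench (truly up to 15 mm off, see rack). The cleat is a strip 4 mm thick that rises outwards from the face at 60 degrees to this rounded lip (radius 2 mm). The groove behind the lip is 16 mm wide at the top, between end cheeks 62 mm apart. Axes as the rack.
- roller_nominal (a point): Nominal centre of the steel roller (9 mm thick, 30 mm long) under the cleat, 9 mm in front of the face, 62 mm below the lip. It is sprung and gives upwards only. A bin hung by its strip and let go leans about 10 degrees with its foot against the roller; a push of some 9 to 12 N straight down on its front rim snaps the foot bead under and behind it. Axes as the rack.
- seat_nominal (a point): Nominal place of bin_center once hung and locked: 61 mm in front of the face, 32.5 mm below the lip, land on lip, bin's axes parallel to the rack's, strip tip 5 mm (up to 3 more) and foot bead 3 mm from the face. On the way the strip goes in behind the lip with the bin tilted 15 to 30 degrees, top towards the rack, foot clear of the roller; upright, the roller blocks the foot.
- stake: Bystander: round steel stake, 60 mm across, 62 mm high, origin at the centre of its underside.
- die: Bystander: steel hammer die, 75 x 65 x 44 mm, origin at the centre of its underside.
- tongs: Bystander: smith's tongs lying flat along their own x, 240 mm long, 52 mm wide, 14 mm high, origin near the middle on the bench.
Things that resemble listed ones, but are neither listed nor needed, are in the scene too. Leave any orange, turquoise or yellow look-alike of the part that bears bin_center alone.

How it is judged (in metres and radians):
On the way:
1. the tilted bin's strip is in behind the cleat while its foot still stands clear in front of the roller (x of strip_tip in the frame of rack above -0.013 m and z of strip_tip in the frame of rack between 0.085 and 0.132 m and x of foot_bead in the frame of rack below -0.0115 m), for 0.1 s.
At the end, for the whole second after the job is handed in: The bin hangs let go and still: strip tip within 11 mm and foot bead within 6 mm of the bracket face, bin centre 56 to 68 mm in front of it, within 10 mm of mid-bracket and 66 to 106 mm above the bench, plumb within 5 degrees and square to the rack within 5 degrees (x of strip_tip in the frame of rack above -0.011 m and x of foot_bead in the frame of rack above -0.006 m and x of bin_center in the frame of rack between -0.068 and -0.056 m and y of bin_center in the frame of rack between -0.01 and 0.01 m and z of bin_center in the frame of rack between 0.066 and 0.106 m and angle between bin_center's own z axis and vertical below 0.09 rad and angle between the y axis of bin_center and the y axis of rack, either way round below 0.09 rad); the robot touches nothing.
It fails at once if more than 70 N summed over all contacts between the bin and the rack (banged or forced) (contact force between bin and rack above 70 N).
It fails at once if the bin let fall: faster than 0.3 m/s with no finger on it, foot not yet behind the roller (contact force between the fingers and bin below 0.05 N and linear speed of bin above 0.3 m/s and x of foot_bead in the frame of rack below -0.0115 m).
It fails at once if more than 70 N between the robot and the rack (contact force between any of the fingers, the arm and rack above 70 N).
It fails at once if a bystander tool moved by more than 20 mm (distance of any of stake, die, tongs from where it was at the start of the episode above 0.02 m).
It also fails if it takes over 59 s, if anything falls off the work surface, if the arm or the gripper's body presses on something with over 40 N, if the wrist force passes 120 N, or if a joint passes its speed limit or range.

### The arm

A 6-joint arm with a two-finger parallel gripper is mounted at the origin on the work surface. World frame = base frame: x ahead of the robot, y to its left, z up, the work surface at z = 0. Lengths are in mm, angles in rad, forces in N, time in s.
With the tool pointing down it reaches from about 300 to 775 mm from the base axis. Payload 14.6 kg.
Tool frame: the origin (TCP) lies at the very end of the fingers, on their centre line; the grasp point (between the pads) lies 19 mm behind it; y points along the fingers, z is the direction in which the jaws open and shut, and the axes are right-handed (so a half turn about y gives the same grasp; the last joint's range is limited). The gripper opens to 94 mm and grips with 3 to 60 N. Pads are 16 mm wide; open, the fingers measure 119 mm over their backs; the gripper's body (75 mm by 177 mm) begins 78 mm behind the grasp point.
Start: joints at [-1.274, 0.3, 1.521, -0, 1.321, -0.067], TCP at [195.698, -513.996, 205.446] pointing down, gripper open.
Joint ranges: [-3.03, 3.03], [-0.79, 2.21], [0.23, 2.52], [-1.04, 4.18], [0, 3.07], [-2.55, 2.55]. Speed limits (rad/s): [2.22, 2.22, 2.57, 3.14, 3.14, 3.14].

### API

Orientations are given as [roll, pitch, yaw] about the fixed x, y, z axes, in that order (R = Rz(yaw) Ry(pitch) Rx(roll)).
In Python, from cell import monitor, optics, manip gives the robot as it stands.
- The arm moves only by the shell command python3 -m creep 'ROWS' [FORCE]. ROWS is JSON, a list of rows, each an object of numbers: "tx", "ty", "tz": the shift along the tool's x, y, z scaled (see below); "turn": the turn about the tool's y scaled (see below); "fingers": the finger opening in mm, from 0 to 94. In form: [{"tx": .., "ty": .., "tz": .., "turn": .., "fingers": ..}, ...]. A call has 1 to 20 rows; each row is the pose to reach, as a shift and turn from the pose measured when the call began, along the tool's axes at that moment, turning the shorter way round; what a row does not reach only later rows make up. The controller multiplies each number of a shift by 200 mm and each number of a turn by pi rad. A row lasts 1/10 s, in which the tool goes at most 50 mm and 8.59 degrees, less where a joint would pass 70% of its speed; a pose out of reach is approached as far as the arm can. A call with a number of a shift or a turn outside -1 to 1 is refused whole. A call with a gripper value outside its range is refused whole. The fingers move at their own pace and stop on an object; FORCE is the grip in N (left out, the last holds). Time passes only in rows, so rows that repeat a pose let the fingers close. It gives the time, the measured TCP pose, the force and the opening at its end, in the units of the state.
- monitor.read_state(): the state, without advancing time (a new reading comes with each control period).
- optics.camera(name): name is "scene" or "top"; returns a dict with "frame" (480x640x3 uint8, red, green, blue), "range_z" (480x640 float32, mm along the optical axis (not along the pixel's ray), 0 where there is no reading), "fx", "fy", "cx", "cy" (pixels), "distortion" ([k1, k2, p1, p2, k3] as OpenCV has them; the pictures are not rectified), "R" (3x3) and "t" (3): a world point X has camera coordinates R X + t. Camera axes: x right, y down, z forward; pixel columns grow to the right and rows downward; lengths in mm; the calibration is good to about 2 mm. A picture is of the moment at which its call begins.
- manip.sign_off(): hands the job in, once; it reports no verdict.
The state is a dict: "clock": time; "joints": joint angles; "qd": joint speeds; "effort": joint torques, N m; "eef_pos": TCP position; "eef_rot": TCP orientation; "wrist_force": force on the tool from outside, world axes, zero at the start; "moment": the same for the moment, N m; "finger_gap": finger opening in mm.
Only numpy, scipy, OpenCV 4.12 (cv2) and the standard library are available. Lean on these libraries where they do the work, as an engineer would, in place of code of your own. Each camera call takes 0.05 s, during which the arm holds its last target.

## Working session

There is one attempt and no reset: what is moved stays moved. The work goes in short steps, Python scripts to look and compute and a shell command to move; the robot and the scene stay as the last step left them, time stands still between calls to the robot, and variables do not carry over. Pictures are saved under pics/ and viewed, and the job is handed in when it is done.

```bash
ls; mkdir -p pics
python3 - <<'E'
from cell import monitor, optics, manip
import cv2,numpy as np
print(monitor.read_state())
for n in ("scene","top"):
    c=optics.camera(n); cv2.imwrite(f"pics/{n}0.png",c["frame"][:,:,::-1]); np.savez(f"pics/{n}0.npz",**{k:np.array(v) for k,v in c.items()})
    print(n,c["fx"],c["fy"],c["cx"],c["cy"],c["distortion"],c["R"],c["t"])
E
```

```text
pics
{'clock': 0.0, 'joints': array([-1.27365187e+00,  3.00460672e-01,  1.52162129e+00,  1.15800161e-05,
        1.32071056e+00, -6.66353771e-02]), 'qd': array([-4.62259889e-05, -8.15306365e-04,  1.04100966e-04, -1.17016626e-03,
       -4.02380463e-04,  2.65378786e-04]), 'effort': array([-2.12355910e-03, -5.31805193e+01, -3.52731550e+01,  7.07652443e-02,
        2.43665732e-02, -8.76095442e-05]), 'eef_pos': array([ 195.59408664, -513.74333656,  204.87504991]), 'eef_rot': array([-1.57199278e+00,  9.10856580e-05, -2.77781575e+00]), 'wrist_force': array([-0.1009384 ,  0.42410786,  0.44380098]), 'moment': array([-0.03005466, -0.00287725, -0.05289752]), 'finger_gap': 94.11469681745245}
scene 482.2997594287814 482.2997594287814 325.6526692125671 236.93802886241247 [-0.12414428  0.          0.          0.          0.        ] [[ 0.55754843  0.8299839   0.01632392]
 [ 0.69152907 -0.45348179 -0.56226489]
 [-0.45926821  0.32477837 -0.82679606]] [-361.45527229 -290.51965604 1293.38902065]
top 484.7288116265221 484.7288116265221 327.74257614902206 241.09626639188028 [0.01298028 0.         0.         0.         0.        ] [[ 0.02097906 -0.9995423   0.02179615]
 [-0.98718692 -0.02415919 -0.15772864]
 [ 0.15818303 -0.01820788 -0.98724192]] [ 60.16049625 556.08899757 887.44514446]
```

View pics/scene0.png

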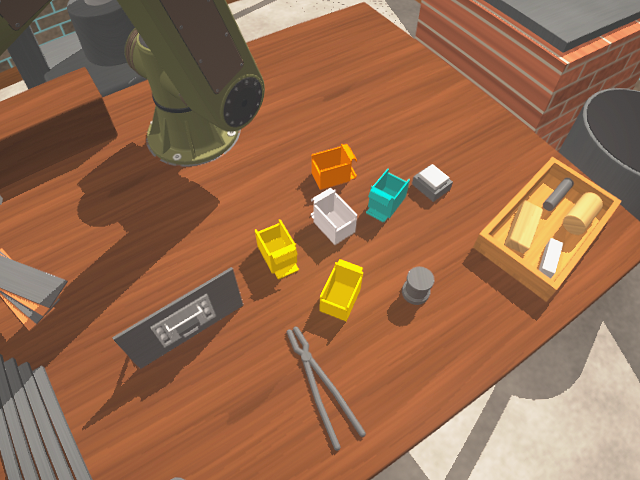

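View pics/top0.png

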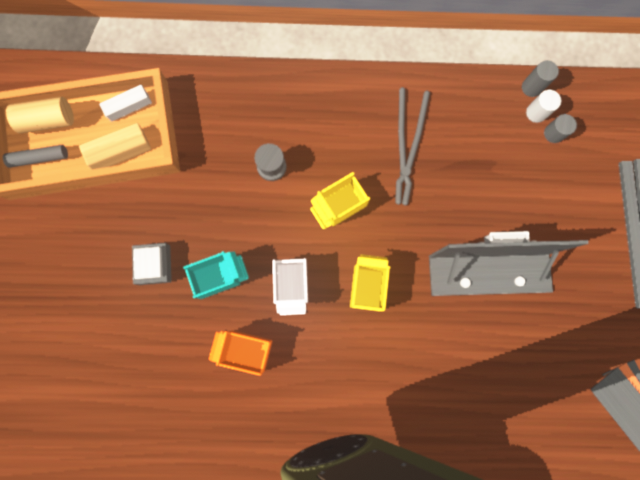

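The steel bin appears to be the light grey one at scene (334,215) / top (290,285). The yellow ones (276,249; 342,290), the orange (333,167) and the turquoise (388,195) are look-alikes, and the block at scene (433,181) is probably the die. Next I'll check crops and the depth geometry.

```bash
cat > h.py <<'E'
import cv2,numpy as np
def cloud(c):
    K=np.array([[c["fx"],0,c["cx"]],[0,c["fy"],c["cy"]],[0,0,1]],float)
    v,u=np.mgrid[0:480,0:640]
    p=cv2.undistortPoints(np.stack([u,v],-1).reshape(-1,1,2).astype(np.float64),K,np.array(c["distortion"],float)).reshape(480,640,2)
    z=c["range_z"].astype(float)
    P=np.stack([p[...,0]*z,p[...,1]*z,z],-1)
    W=(P-np.array(c["t"]))@np.array(c["R"])
    W[z==0]=np.nan
    return W
def proj(c,X):
    K=np.array([[c["fx"],0,c["cx"]],[0,c["fy"],c["cy"]],[0,0,1]],float)
    r,_=cv2.Rodrigues(np.array(c["R"],float))
    return cv2.projectPoints(np.array(X,float).reshape(-1,1,3),r,np.array(c["t"],float),K,np.array(c["distortion"],float))[0].reshape(-1,2)
E
python3 - <<'E'
import numpy as np,cv2
from h import *
s=dict(np.load("pics/scene0.npz")); t=dict(np.load("pics/top0.npz"))
a=cv2.resize(s["frame"][180:255,295:370,::-1],(400,400),interpolation=cv2.INTER_CUBIC)
b=cv2.resize(t["frame"][245:325,250:330,::-1],(400,400),interpolation=cv2.INTER_CUBIC)
c=cv2.resize(s["frame"][260:375,105:255,::-1],None,fx=2.66,fy=2.6)
cv2.imwrite("pics/crop1.png",np.hstack([a,b])); cv2.imwrite("pics/rackcrop.png",c)
Ws=cloud(s);Wt=cloud(t)
for n,W,px in(("s",Ws,[(334,225),(312,195),(340,245),(355,215),(185,315),(152,328),(212,303),(238,290),(433,178),(418,275),(276,255)]),("t",Wt,[(290,285),(290,310),(305,285),(290,262),(277,285),(510,237),(505,246),(150,262)])):
    for u,v in px: print(n,(u,v),W[v,u].round(1))
E
```

```text
s (334, 225) [511.2 112.4  67.2]
s (312, 195) [367.9 148.3  -2. ]
s (340, 245) [527.8 119.9   3.4]
s (355, 215) [512.8 167.4  64.8]
s (185, 315) [ 547.  -247.6   98.7]
s (152, 328) [ 549.9 -309.1  120.3]
s (212, 303) [ 541.8 -192.6   79.7]
s (238, 290) [ 538.9 -135.8   69.8]
s (433, 178) [514.6 399.6  45.7]
s (418, 275) [705.7 187.2  62.2]
s (276, 255) [514.2 -33.5  77.2]
t (290, 285) [471.7 144.8   0.7]
t (290, 310) [421.7 139.4  68.7]
t (305, 285) [467.8 113.4  67.9]
t (290, 262) [511.7 143.4  50.6]
t (277, 285) [470.4 169.5  11.3]
t (510, 237) [ 560.1 -254.7  105.8]
t (505, 246) [ 536.4 -227.6  150.5]
t (150, 262) [506.  406.4  47.1]
```

View pics/crop1.png

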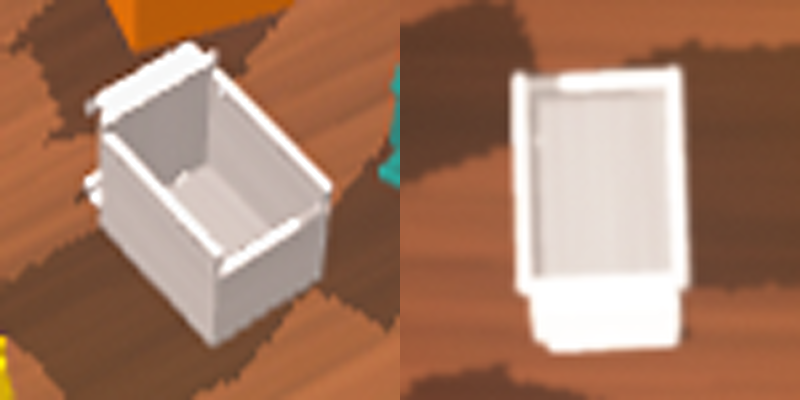

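View pics/rackcrop.png

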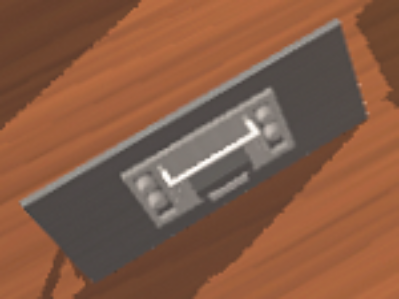

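The crop confirms it: bare grey steel, with the strip at the back facing the robot (-x) and the foot under it. The rack's cleat (bright lip) and roller face +x, away from the robot. Now the fits.

Run:
```python
import numpy as np,cv2
from h import *
s=dict(np.load("pics/scene0.npz")); t=dict(np.load("pics/top0.npz"))
for n,d in(("s",s),("t",t)):
    W=cloud(d)
    roi=np.zeros((480,640),bool)
    if n=="s": roi[180:250,300:362]=1
    else: roi[250:322,265:315]=1
    hsv=cv2.cvtColor(d["frame"],cv2.COLOR_RGB2HSV)
    P=W[roi&(hsv[...,1]<60)]; 
    Q=P[(P[:,2]>60)&(P[:,2]<70)]
    print(n,"sides",len(Q),cv2.minAreaRect(Q[:,:2].astype(np.float32)),"z",np.median(Q[:,2]))
    Q=P[(P[:,2]>70)]
    print("  back",len(Q),cv2.minAreaRect(Q[:,:2].astype(np.float32)) if len(Q) else 0, Q.max(0) if len(Q) else 0)
    Q=P[(P[:,2]>45)&(P[:,2]<80)]
    print("  all",len(Q),cv2.minAreaRect(Q[:,:2].astype(np.float32)))
# rack
W=cloud(s); 
m=np.zeros((480,640),bool); m[265:370,112:245]=1
P=W[m]; P=P[np.isfinite(P).all(1)&(P[:,2]>15)&(P[:,2]<160)]
best=None;rng=np.random.default_rng(0)
for _ in range(500):
    a=P[rng.choice(len(P),2,False),:2]; d=a[1]-a[0]; L=np.linalg.norm(d)
    if L<40: continue
    nn=np.array([-d[1],d[0]])/L; r=np.abs((P[:,:2]-a[0])@nn)<2
    if best is None or r.sum()>best.sum(): best=r
Q=P[best]
for it in range(3):
    c=Q[:,:2].mean(0); u,sv,vt=np.linalg.svd(Q[:,:2]-c,full_matrices=False); nn=vt[1]*np.sign(vt[1][0])
    Q=P[np.abs((P[:,:2]-c)@nn)<2.5]
print("plate c",c,"n",nn,"yaw of +y dir(-n rot)",np.arctan2(-nn[1],-nn[0]),len(Q))
tv=np.array([-nn[1],nn[0]]); e=(Q[:,:2]-c)@tv; print("extent",e.min(),e.max(),"z",Q[:,2].min(),Q[:,2].max())
print("mid",c+tv*(e.min()+e.max())/2)
# things in front of the plate
h=(P[:,:2]-c)@nn; y=(P[:,:2]-c)@tv-(e.min()+e.max())/2
for lo in range(-6,40,2):
    k=(h>lo)&(h<=lo+2)
    if k.sum()>3: print(lo,k.sum(),"y",y[k].min().round(),y[k].max().round(),"z",P[k,2].min().round(),P[k,2].max().round(), np.median(y[k]).round(1))
Wt=cloud(t); m=np.zeros((480,640),bool); m[225:300,425:600]=1
R=Wt[m]; R=R[R[:,2]>140]; print("top edge",cv2.minAreaRect(R[:,:2].astype(np.float32)),R[:,2].max())
```

```text
s sides 201 ((468.84295654296875, 138.00979614257812), (95.644287109375, 62.26700210571289), 3.082932710647583) z 65.06754872581017
  back 132 ((452.4454040527344, 136.41270446777344), (53.3420524597168, 59.557777404785156), 1.2217202186584473) [479.73929462 165.86759236  79.33665008]
  all 653 ((468.9875183105469, 138.02699279785156), (98.14990234375, 62.28337097167969), 3.1237688064575195)
t sides 244 ((466.1530456542969, 141.95703125), (97.02909088134766, 60.993499755859375), 2.6180436611175537) z 66.45469570724731
  back 262 ((457.5398864746094, 141.08291625976562), (73.84281921386719, 58.11804962158203), 4.452362537384033) [492.0940092  172.92047272  78.6794081 ]
  all 605 ((466.7665710449219, 142.02734375), (97.91697692871094, 61.086578369140625), 2.1376233100891113)
plate c [ 544.25915047 -258.04688733] n [0.99879526 0.04907161] yaw of +y dir(-n rot) -3.0925013320597823 3322
extent -115.82264318079879 125.17237603670067 z 15.04235095441082 154.74759748138086
mid [ 544.02974726 -253.37765289]
-6 101 y -119.0 119.0 z 146.0 152.0 -1.6
-4 170 y -118.0 120.0 z 28.0 153.0 -19.0
-2 1593 y -120.0 120.0 z 15.0 153.0 -16.6
0 1580 y -120.0 120.0 z 15.0 155.0 -10.4
2 479 y -111.0 116.0 z 16.0 152.0 0.3
4 435 y -58.0 57.0 z 32.0 125.0 -12.3
6 81 y -52.0 52.0 z 39.0 126.0 6.7
8 69 y -52.0 51.0 z 68.0 114.0 -2.2
10 28 y -51.0 35.0 z 75.0 116.0 6.7
12 38 y -36.0 34.0 z 56.0 116.0 -3.2
14 45 y -35.0 31.0 z 53.0 118.0 -1.0
16 98 y -35.0 35.0 z 49.0 117.0 3.6
18 53 y -36.0 33.0 z 53.0 116.0 -6.6
20 48 y -34.0 35.0 z 57.0 118.0 -1.5
22 52 y -35.0 34.0 z 87.0 119.0 -4.0
24 16 y -32.0 33.0 z 113.0 118.0 -10.4
top edge ((540.3790283203125, -249.66506958007812), (6.652466297149658, 239.81381225585938), 2.9516656398773193) 155.05812203637043
```

```bash
cat > to.py <<'E'
# usage: to.py x y z [yaw]  -> shift numbers; offline calc only
import sys,numpy as np
from scipy.spatial.transform import Rotation as Ro
from cell import monitor
s=monitor.read_state(); p=s["eef_pos"]; R=Ro.from_euler("xyz",s["eef_rot"]).as_matrix()
x=np.array([float(v) if v!="-" else p[i] for i,v in enumerate(sys.argv[1:4])])
d=R.T@(x-p)/200; print("t",round(s["clock"],2),"tcp",p.round(1),"rot",s["eef_rot"].round(4),"gap",round(s["finger_gap"],1),"F",s["wrist_force"].round(1))
out=[round(float(v),4) for v in d]
yaw=float(sys.argv[4]) if len(sys.argv)>4 else -3.0925
dy=(yaw-s["eef_rot"][2]+np.pi)%(2*np.pi)-np.pi
print("tx %.4f ty %.4f tz %.4f turn %.4f"%(*out,-dy/np.pi),"rows",np.linalg.norm(x-p)/50)
E
python3 to.py 498.8 141.5 180; python3 to.py 498.8 141.5 33.5
```

```text
t 0.1 tcp [ 195.6 -513.8  204.9] rot [-1.5718  0.     -2.7778] gap 93.8 F [-1.1 -0.2  0.1]
tx -2.5825 ty 0.1274 tz -2.5225 turn 0.1002 rows 14.4490158484524
t 0.1 tcp [ 195.6 -513.8  204.9] rot [-1.5718  0.     -2.7778] gap 93.8 F [-1.1 -0.2  0.1]
tx -2.5825 ty 0.8599 tz -2.5217 turn 0.1002 rows 14.841900243100572
```

```bash
python3 -m creep '[{"tx":-0.97,"ty":0,"tz":-0.95,"turn":0.1},{"tx":-0.97,"ty":0,"tz":-0.95,"turn":0.1},{"tx":-0.97,"ty":0,"tz":-0.95,"turn":0.1},{"tx":-0.97,"ty":0,"tz":-0.95,"turn":0.1},{"tx":-0.97,"ty":0,"tz":-0.95,"turn":0.1},{"tx":-0.97,"ty":0,"tz":-0.95,"turn":0.1}]'; python3 to.py 498.8 141.5 180
```

```text
t 0.1 tcp [ 195.6 -513.8  204.9] rot [-1.5718  0.     -2.7778] gap 93.8 F [-1.1 -0.2  0.1]
tx -2.5825 ty 0.1274 tz -2.5225 turn 0.1002 rows 14.4490158484524$[0]: bad value
```

```bash
python3 -m creep '[{"tx":-0.97,"ty":0,"tz":-0.95,"turn":0.1,"fingers":94},{"tx":-0.97,"ty":0,"tz":-0.95,"turn":0.1,"fingers":94},{"tx":-0.97,"ty":0,"tz":-0.95,"turn":0.1,"fingers":94},{"tx":-0.97,"ty":0,"tz":-0.95,"turn":0.1,"fingers":94},{"tx":-0.97,"ty":0,"tz":-0.95,"turn":0.1,"fingers":94},{"tx":-0.97,"ty":0,"tz":-0.95,"turn":0.1,"fingers":94}]'; python3 to.py 498.8 141.5 180
```

```text
clock: 0.7
eef_pos: [310.0, -264.3, 205.1]
eef_rot: [-1.572, -0.0, -3.09]
wrist_force: [-0.6, -0.5, 0.1]
finger_gap: 93.9
t 0.7 tcp [ 310.  -264.3  205.1] rot [-1.5721e+00 -1.0000e-04 -3.0900e+00] gap 93.9 F [-0.6 -0.5  0.1]
tx -1.0471 ty 0.1282 tz -1.9773 turn 0.0008 rows 8.964455393631622
```

```bash
python3 -m creep '[{"tx":-0.5,"ty":0,"tz":-0.98,"turn":0,"fingers":85},{"tx":-0.5,"ty":0,"tz":-0.98,"turn":0,"fingers":85},{"tx":-0.5,"ty":0,"tz":-0.98,"turn":0,"fingers":85},{"tx":-0.5,"ty":0,"tz":-0.98,"turn":0,"fingers":85},{"tx":-0.5,"ty":0,"tz":-0.98,"turn":0,"fingers":85}]'; python3 to.py 498.8 141.5 150
```

```text
clock: 1.2
eef_pos: [400.4, -60.4, 205.4]
eef_rot: [-1.572, 0.0, -3.088]
wrist_force: [0.3, -1.4, 0.5]
finger_gap: 85.0
t 1.2 tcp [400.4 -60.4 205.4] rot [-1.5724  0.     -3.0876] gap 85.0 F [ 0.3 -1.4  0.5]
tx -0.5455 ty 0.2784 tz -0.9809 turn 0.0015 rows 4.625852933774928
```

```bash
python3 -m creep '[{"tx":-0.545,"ty":0.1,"tz":-0.981,"turn":0.0015,"fingers":85},{"tx":-0.545,"ty":0.1,"tz":-0.981,"turn":0.0015,"fingers":85},{"tx":-0.545,"ty":0.1,"tz":-0.981,"turn":0.0015,"fingers":85},{"tx":-0.545,"ty":0.27,"tz":-0.981,"turn":0.0015,"fingers":85},{"tx":-0.545,"ty":0.27,"tz":-0.981,"turn":0.0015,"fingers":85},{"tx":-0.545,"ty":0.27,"tz":-0.981,"turn":0.0015,"fingers":85},{"tx":-0.545,"ty":0.27,"tz":-0.981,"turn":0.0015,"fingers":85}]'; python3 to.py 498.8 141.5 33.5
python3 - <<'E'
from cell import optics
import cv2
c=optics.camera("scene"); cv2.imwrite("pics/s1.png",cv2.resize(c["frame"][120:300,220:460,::-1],None,fx=3,fy=3))
E
```

```text
clock: 1.9
eef_pos: [498.3, 141.7, 151.1]
eef_rot: [-1.572, -0.002, -3.091]
wrist_force: [-0.9, -1.0, 0.9]
finger_gap: 85.1
t 1.9 tcp [498.3 141.7 151.1] rot [-1.5720e+00 -1.6000e-03 -3.0911e+00] gap 85.1 F [-0.9 -1.   0.9]
tx -0.0035 ty 0.5879 tz 0.0017 turn 0.0004 rows 2.3515365919270077
```

View pics/s1.png

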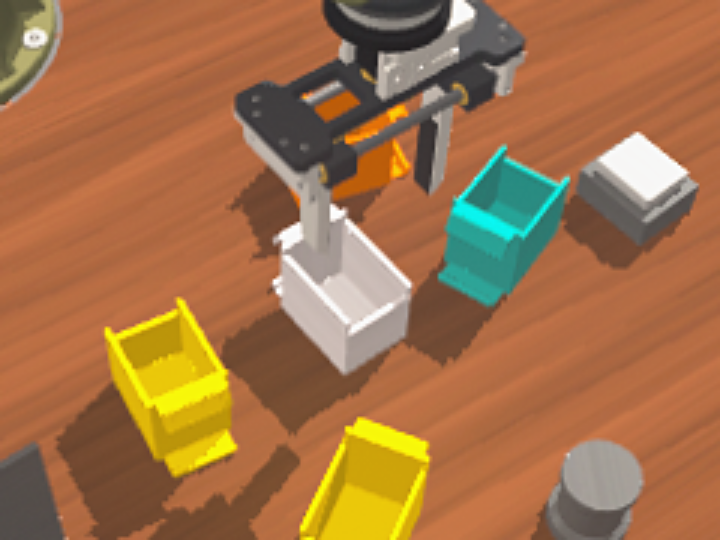

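The gripper straddles the bin (crop (340,290)). Descending, then closing gently.

```bash
python3 -m creep '[{"tx":-0.003,"ty":0.25,"tz":0.002,"turn":0,"fingers":85},{"tx":-0.003,"ty":0.45,"tz":0.002,"turn":0,"fingers":85},{"tx":-0.003,"ty":0.588,"tz":0.002,"turn":0,"fingers":85},{"tx":-0.003,"ty":0.588,"tz":0.002,"turn":0,"fingers":85},{"tx":-0.003,"ty":0.588,"tz":0.002,"turn":0,"fingers":85}]'
python3 -m creep '[{"tx":0,"ty":0,"tz":0,"turn":0,"fingers":50},{"tx":0,"ty":0,"tz":0,"turn":0,"fingers":50},{"tx":0,"ty":0,"tz":0,"turn":0,"fingers":50},{"tx":0,"ty":0,"tz":0,"turn":0,"fingers":50},{"tx":0,"ty":0,"tz":0,"turn":0,"fingers":50},{"tx":0,"ty":0,"tz":0,"turn":0,"fingers":50}]' 6;python3 to.py - - -
```

```text
clock: 2.45
eef_pos: [499.7, 140.2, 35.7]
eef_rot: [-1.572, 0.001, -3.093]
wrist_force: [0.1, 0.4, 1.3]
finger_gap: 84.7
clock: 3.05
eef_pos: [500.1, 140.3, 36.6]
eef_rot: [-1.573, 0.002, -3.093]
wrist_force: [-1.4, -0.5, 6.9]
finger_gap: 59.7
t 3.05 tcp [500.1 140.3  36.6] rot [-1.5726e+00  2.4000e-03 -3.0932e+00] gap 59.7 F [-1.4 -0.5  6.9]
tx 0.0000 ty 0.0000 tz 0.0000 turn -0.0002 rows 0.0
```

```bash
python3 -m creep '[{"tx":0.014,"ty":-0.019,"tz":0,"turn":0,"fingers":50},{"tx":0.028,"ty":-0.038,"tz":0,"turn":0,"fingers":50},{"tx":0.044,"ty":-0.056,"tz":0,"turn":0,"fingers":50},{"tx":0.06,"ty":-0.073,"tz":0,"turn":0,"fingers":50},{"tx":0.076,"ty":-0.089,"tz":0,"turn":0,"fingers":50},{"tx":0.093,"ty":-0.104,"tz":0,"turn":0,"fingers":50},{"tx":0.111,"ty":-0.118,"tz":0,"turn":0,"fingers":50},{"tx":0.13,"ty":-0.132,"tz":0,"turn":0,"fingers":50},{"tx":0.13,"ty":-0.132,"tz":0,"turn":0,"fingers":50}]' 6
python3 to.py - - -
python3 - <<'E'
from cell import optics
import cv2,numpy as np
c=optics.camera("scene"); cv2.imwrite("pics/s2.png",cv2.resize(c["frame"][150:280,260:420,::-1],None,fx=4.5,fy=4.5))
np.savez("pics/s2.npz",**{k:np.array(v) for k,v in c.items()})
E
```

```text
clock: 3.95
eef_pos: [473.7, 139.1, 63.3]
eef_rot: [-1.573, 0.002, -3.093]
wrist_force: [-0.1, -0.4, -1.6]
finger_gap: 60.0
t 3.95 tcp [473.7 139.1  63.3] rot [-1.5726e+00  2.2000e-03 -3.0931e+00] gap 60.0 F [-0.1 -0.4 -1.6]
tx 0.0000 ty 0.0000 tz 0.0000 turn -0.0002 rows 0.0
```

View pics/s2.png

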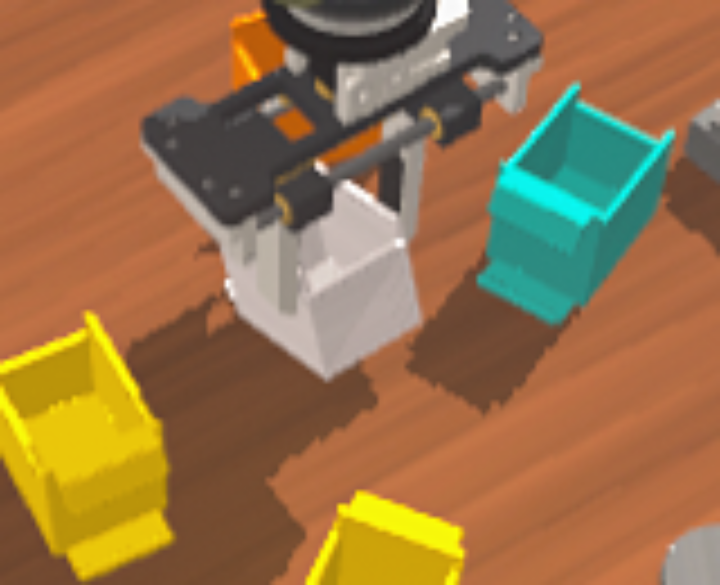

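It tilted as planned: the front wall (crop (365,300)) leans back and the foot is on the bench. I'll measure the tilt from the front-wall plane.

```bash
cat > tilt.py <<'E'
import sys,numpy as np
from h import *
# usage: tilt.py npz u0 u1 v0 v1 ; find front-wall plane (normal mostly +x), report tilt, position
d=dict(np.load(sys.argv[1])); u0,u1,v0,v1=map(int,sys.argv[2:6])
W=cloud(d); hsv=cv2.cvtColor(d["frame"],cv2.COLOR_RGB2HSV)
m=np.zeros((480,640),bool); m[v0:v1,u0:u1]=1
P=W[m&(hsv[...,1]<70)]; P=P[np.isfinite(P).all(1)]
rng=np.random.default_rng(0);best=None
for _ in range(1500):
    a=P[rng.choice(len(P),3,False)]; n=np.cross(a[1]-a[0],a[2]-a[0]); L=np.linalg.norm(n)
    if L<100: continue
    n/=L; n*=np.sign(n[0])
    if n[0]<.7 or abs(n[1])>.3: continue
    k=np.abs((P-a[0])@n)<1.2
    if best is None or k.sum()>best.sum(): best=k
Q=P[best]
for _ in range(3):
    c=Q.mean(0); n=np.linalg.svd(Q-c,full_matrices=False)[2][2]; n*=np.sign(n[0]); Q=P[np.abs((P-c)@n)<1.5]
print("N",len(Q),"c",c.round(1),"n",n.round(3),"tilt deg",np.degrees(np.arctan2(n[2],np.hypot(n[0],n[1]))).round(1),"yaw",np.degrees(np.arctan2(n[1],n[0])).round(1))
print("y",Q[:,1].min().round(1),Q[:,1].max().round(1),"z",Q[:,2].min().round(1),Q[:,2].max().round(1))
E
python3 tilt.py pics/s2.npz 328 356 200 236
```

```text
N 344 c [497.4 138.6  59.4] n [0.941 0.036 0.337] tilt deg 19.7 yaw 2.2
y 108.5 170.0 z 31.8 89.6
```

```bash
python3 -m creep '[{"tx":0,"ty":0,"tz":0,"turn":0,"fingers":50},{"tx":0,"ty":0,"tz":0,"turn":0,"fingers":50},{"tx":0,"ty":0,"tz":0,"turn":0,"fingers":50},{"tx":0,"ty":-0.02,"tz":0,"turn":0,"fingers":50},{"tx":0,"ty":-0.1,"tz":0,"turn":0,"fingers":50},{"tx":0,"ty":-0.25,"tz":0,"turn":0,"fingers":50},{"tx":0,"ty":-0.45,"tz":0,"turn":0,"fingers":50},{"tx":0,"ty":-0.65,"tz":0,"turn":0,"fingers":50},{"tx":0,"ty":-0.75,"tz":0,"turn":0,"fingers":50},{"tx":0,"ty":-0.75,"tz":0,"turn":0,"fingers":50}]' 45
python3 to.py - - -
python3 - <<'E'
from cell import optics
import cv2,numpy as np
for n in ("scene","top"):
    c=optics.camera(n); cv2.imwrite("pics/%s3.png"%n,c["frame"][:,:,::-1])
    np.savez("pics/%s3.npz"%n,**{k:np.array(v) for k,v in c.items()})
E
```

```text
clock: 5.0
eef_pos: [474.5, 139.0, 215.8]
eef_rot: [-1.573, 0.007, -3.093]
wrist_force: [0.5, 0.0, -5.4]
finger_gap: 59.8
t 5.0 tcp [474.5 139.  215.8] rot [-1.5734  0.007  -3.0932] gap 59.8 F [ 0.5  0.  -5.4]
tx 0.0000 ty 0.0000 tz 0.0000 turn -0.0002 rows 0.0
```

View pics/scene3.png

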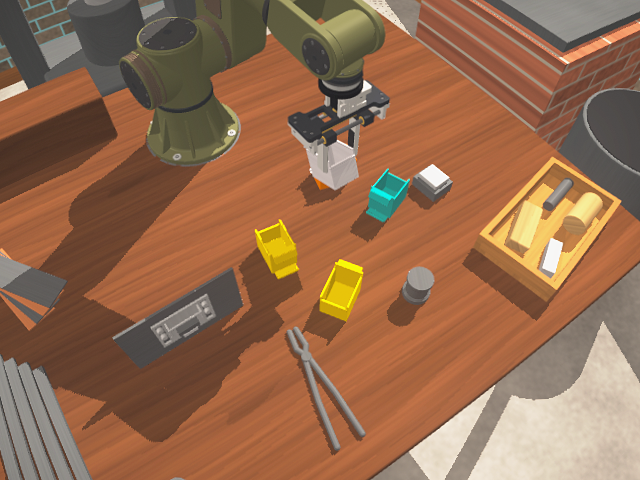

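The bin is up and held in the gripper at (335,165). Checking that its tilt stayed frozen.

```bash
python3 tilt.py pics/scene3.npz 322 360 140 190
python3 - <<'E'
import numpy as np,cv2
s=cv2.imread("pics/scene3.png");cv2.imwrite("pics/c3.png",cv2.resize(s[80:200,280:400],None,fx=5,fy=5))
E
```

```text
N 550 c [498.1 137.9 214.7] n [0.934 0.043 0.355] tilt deg 20.8 yaw 2.6
y 95.8 181.7 z 185.5 260.9
```

View pics/c3.png

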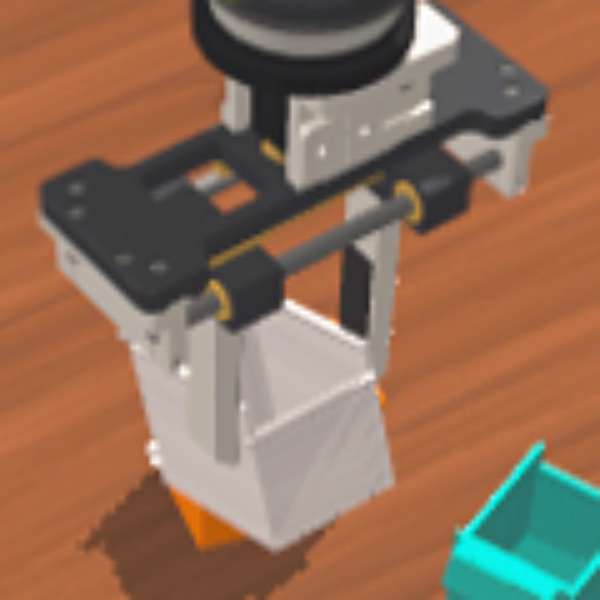

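Run:
```python
import numpy as np,cv2
from h import *
from scipy.optimize import least_squares
s=dict(np.load("pics/scene3.npz"))
px=np.array([(277,548),(393,480),(250,438),(378,378)])/5+np.array([280,80])-0.4
b=np.array([(-40,30,-37.5),(-40,-30,-37.5),(-40,30,12.5),(-40,-30,12.5)],float)
G=np.array([474.5,139.0,215.8+19]);psi=-3.0932
def f(p,bb=b):
    xg,zg,th,yg=p; d=bb-np.array([xg,yg,zg])
    x=d[:,0]*np.cos(th)+d[:,2]*np.sin(th); z=-d[:,0]*np.sin(th)+d[:,2]*np.cos(th); y=d[:,1]
    W=np.stack([x*np.cos(psi)-y*np.sin(psi),x*np.sin(psi)+y*np.cos(psi),z],-1)+G
    return W
r=least_squares(lambda p:(proj(s,f(p))-px).ravel(),[-24,18,.37,0])
print(r.x,np.degrees(r.x[2]),r.fun.round(1))
r=least_squares(lambda p:(proj(s,f([p[0],p[1],.375,p[2]]))-px).ravel(),[-24,18,0])
print(r.x,r.fun.round(1))
```

```text
[-31.25402361  24.29337236   0.34456979   4.0397032 ] 19.74239485421849 [-0.2 -0.1  0.2  0.2  0.6  0.6 -0.5 -0.7]
[-36.75547048  27.52518698   6.64245169] [ 0.  -0.   0.3  0.3  0.4  0.5 -0.8 -0.7]
```

```bash
python3 to.py 640 -50 220; python3 to.py 640 -248.2 220
```

```text
t 5.1 tcp [473.2 138.7 212.1] rot [-1.5724e+00  1.2000e-03 -3.0932e+00] gap 59.4 F [-0.4 -0.3 -4.6]
tx -0.7875 ty -0.0403 tz 0.9827 turn -0.0002 rows 5.039655925760964
t 5.1 tcp [473.2 138.7 212.1] rot [-1.5724e+00  1.2000e-03 -3.0932e+00] gap 59.4 F [-0.4 -0.3 -4.6]
tx -0.7395 ty -0.0420 tz 1.9725 turn -0.0002 rows 8.427951765128068
```

```bash
python3 -m creep '[{"tx":-0.08,"ty":-0.04,"tz":0.1,"turn":0,"fingers":50},{"tx":-0.22,"ty":-0.04,"tz":0.28,"turn":0,"fingers":50},{"tx":-0.36,"ty":-0.04,"tz":0.45,"turn":0,"fingers":50},{"tx":-0.5,"ty":-0.04,"tz":0.62,"turn":0,"fingers":50},{"tx":-0.63,"ty":-0.04,"tz":0.79,"turn":0,"fingers":50},{"tx":-0.73,"ty":-0.04,"tz":0.91,"turn":0,"fingers":50},{"tx":-0.7875,"ty":-0.04,"tz":0.983,"turn":0,"fingers":50},{"tx":-0.7875,"ty":-0.04,"tz":0.983,"turn":0,"fingers":50}]' 45;  python3 to.py 640 -248.2 200
```

```text
clock: 5.9
eef_pos: [640.2, -51.9, 216.5]
eef_rot: [-1.573, -0.003, -3.095]
wrist_force: [-0.8, 0.7, -5.0]
finger_gap: 59.5
t 5.9 tcp [640.2 -51.9 216.5] rot [-1.573  -0.0031 -3.0953] gap 59.5 F [-0.8  0.7 -5. ]
tx 0.0459 ty 0.0804 tz 0.9806 turn -0.0009 rows 3.9398432186149837
```

```bash
python3 -m creep '[{"tx":0.01,"ty":0.0,"tz":0.12,"turn":0,"fingers":50},{"tx":0.02,"ty":0.02,"tz":0.3,"turn":0,"fingers":50},{"tx":0.03,"ty":0.04,"tz":0.5,"turn":0,"fingers":50},{"tx":0.04,"ty":0.06,"tz":0.7,"turn":0,"fingers":50},{"tx":0.046,"ty":0.08,"tz":0.87,"turn":-0.001,"fingers":50},{"tx":0.046,"ty":0.08,"tz":0.96,"turn":-0.001,"fingers":50},{"tx":0.046,"ty":0.08,"tz":0.981,"turn":-0.001,"fingers":50},{"tx":0.046,"ty":0.08,"tz":0.981,"turn":-0.001,"fingers":50}]' 45;  python3 to.py 633.2 -248.2 160
python3 - <<'E'
from cell import optics
import cv2,numpy as np
for n in ("scene","top"):
    c=optics.camera(n); cv2.imwrite("pics/%s4.png"%n,c["frame"][:,:,::-1])
    np.savez("pics/%s4.npz"%n,**{k:np.array(v) for k,v in c.items()})
s=cv2.imread("pics/scene4.png");t=cv2.imread("pics/top4.png")
cv2.imwrite("pics/c4.png",np.hstack([cv2.resize(s[200:380,90:290],(400,360)),cv2.resize(t[170:320,420:590],(400,360))]))
E
```

```text
clock: 6.7
eef_pos: [639.9, -247.5, 199.4]
eef_rot: [-1.574, -0.004, -3.092]
wrist_force: [0.0, 0.8, -5.1]
finger_gap: 59.7
t 6.7 tcp [ 639.9 -247.5  199.4] rot [-1.5738 -0.0039 -3.0921] gap 59.7 F [ 0.   0.8 -5.1]
tx 0.0331 ty 0.1971 tz 0.0026 turn 0.0001 rows 0.799462199626342
```

View pics/c4.png

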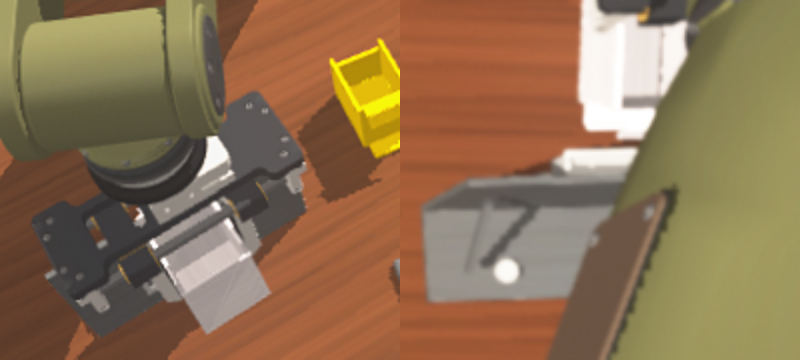

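```bash
python3 tilt.py pics/scene4.npz 165 228 300 370
python3 - <<'E'
import numpy as np
from h import *
t=dict(np.load("pics/top4.npz")); W=cloud(t); f=t["frame"]
# full-res px: crop scale x 400/170, y 360/150
for v in range(205,246,3):
    print(v,[tuple(W[v,u].round(0).astype(int)) if np.isfinite(W[v,u]).all() else None for u in (500,508,514)], f[v,508])
E
```

```text
N 851 c [ 663.6 -247.2  198.5] n [0.941 0.044 0.337] tilt deg 19.7 yaw 2.7
y -289.7 -206.5 z 168.7 275.6
205 [(np.int64(604), np.int64(-216), np.int64(165)), (np.int64(596), np.int64(-216), np.int64(199)), (np.int64(609), np.int64(-247), np.int64(148))] [250 245 242]
208 [(np.int64(600), np.int64(-217), np.int64(161)), (np.int64(592), np.int64(-217), np.int64(196)), (np.int64(603), np.int64(-246), np.int64(150))] [250 246 242]
211 [(np.int64(595), np.int64(-218), np.int64(159)), (np.int64(588), np.int64(-218), np.int64(193)), (np.int64(596), np.int64(-242), np.int64(160))] [251 246 242]
214 [(np.int64(594), np.int64(-225), np.int64(141)), (np.int64(582), np.int64(-217), np.int64(196)), (np.int64(584), np.int64(-229), np.int64(190))] [253 250 247]
217 [(np.int64(589), np.int64(-225), np.int64(140)), (np.int64(589), np.int64(-238), np.int64(141)), (np.int64(573), np.int64(-219), np.int64(214))] [255 255 255]
220 [(np.int64(583), np.int64(-224), np.int64(141)), (np.int64(584), np.int64(-238), np.int64(141)), (np.int64(584), np.int64(-249), np.int64(141))] [255 255 255]
223 [(np.int64(57
[... 573 characters left out ...]
68), np.int64(-259), np.int64(114))] [230 219 205]
235 [(np.int64(562), np.int64(-233), np.int64(115)), (np.int64(562), np.int64(-248), np.int64(114)), (np.int64(563), np.int64(-260), np.int64(110))] [248 245 239]
238 [(np.int64(558), np.int64(-237), np.int64(106)), (np.int64(558), np.int64(-250), np.int64(108)), (np.int64(559), np.int64(-262), np.int64(105))] [234 228 219]
241 [(np.int64(553), np.int64(-239), np.int64(100)), (np.int64(554), np.int64(-254), np.int64(98)), (np.int64(554), np.int64(-265), np.int64(99))] [179 171 161]
244 [(np.int64(540), np.int64(-220), np.int64(148)), (np.int64(540), np.int64(-233), np.int64(151)), (np.int64(540), np.int64(-243), np.int64(151))] [148 145 138]
```

```bash
python3 -m creep '[{"tx":0.033,"ty":0.05,"tz":0.003,"turn":0,"fingers":50},{"tx":0.033,"ty":0.15,"tz":0.003,"turn":0,"fingers":50},{"tx":0.033,"ty":0.25,"tz":0.003,"turn":0,"fingers":50},{"tx":0.033,"ty":0.31,"tz":0.003,"turn":0,"fingers":50},{"tx":0.033,"ty":0.34,"tz":0.003,"turn":0,"fingers":50},{"tx":0.033,"ty":0.34,"tz":0.003,"turn":0,"fingers":50}]' 45;  python3 to.py 633.2 -248.2 112
python3 - <<'E'
from cell import optics
import cv2,numpy as np
for n in ("scene","top"):
    c=optics.camera(n); cv2.imwrite("pics/%s5.png"%n,c["frame"][:,:,::-1])
    np.savez("pics/%s5.npz"%n,**{k:np.array(v) for k,v in c.items()})
s=cv2.imread("pics/scene5.png");t=cv2.imread("pics/top5.png")
cv2.imwrite("pics/c5.png",np.hstack([cv2.resize(s[220:400,90:290],(400,360)),cv2.resize(t[190:270,460:549],(400,360))]))
E
```

```text
clock: 7.4
eef_pos: [633.5, -246.8, 131.8]
eef_rot: [-1.574, -0.004, -3.09]
wrist_force: [-0.1, 0.8, -3.1]
finger_gap: 59.8
t 7.4 tcp [ 633.5 -246.8  131.8] rot [-1.5738 -0.0037 -3.0902] gap 59.8 F [-0.1  0.8 -3.1]
tx 0.0016 ty 0.0988 tz 0.0072 turn 0.0007 rows 0.39613753254048634
```

View pics/c5.png

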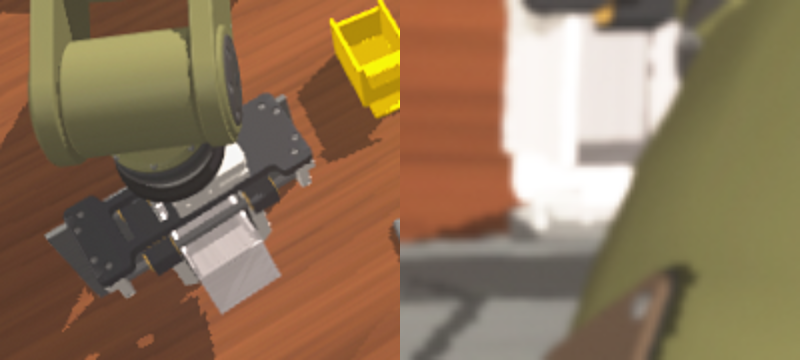

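Run:
```python
import numpy as np
from h import *
t=dict(np.load("pics/top0.npz")); W0=cloud(t)
t5=dict(np.load("pics/top5.npz")); W=cloud(t5)
np.set_printoptions(linewidth=220,suppress=True)
for v in (232,235,238,241):
    print("0",v,[(int(u),*W0[v,u].round(0)) for u in list(range(482,496,2))+list(range(522,534,2))])
for v in range(220,244,3):
    print("5",v,[(int(u),*W[v,u].round(0)) for u in range(480,512,4)])
```

```text
0 232 [(482, np.float64(588.0), np.float64(-240.0), np.float64(1.0)), (484, np.float64(588.0), np.float64(-244.0), np.float64(2.0)), (486, np.float64(588.0), np.float64(-249.0), np.float64(-1.0)), (488, np.float64(588.0), np.float64(-253.0), np.float64(-1.0)), (490, np.float64(589.0), np.float64(-258.0), np.float64(-3.0)), (492, np.float64(588.0), np.float64(-260.0), np.float64(1.0)), (494, np.float64(589.0), np.float64(-265.0), np.float64(-0.0)), (522, np.float64(568.0), np.float64(-272.0), np.float64(116.0)), (524, np.float64(568.0), np.float64(-276.0), np.float64(116.0)), (526, np.float64(568.0), np.float64(-280.0), np.float64(114.0)), (528, np.float64(568.0), np.float64(-282.0), np.float64(118.0)), (530, np.float64(590.0), np.float64(-337.0), np.float64(3.0)), (532, np.float64(590.0), np.float64(-342.0), np.float64(2.0))]
0 235 [(482, np.float64(581.0), np.float64(-240.0), np.float64(2.0)), (484, np.float64(582.0), np.float64(-245.0), np.float64(-1.0)), (486, np.float64(582.0), np.float64(-249.0), np.float64(-0.0)), (488, np.float64(563.0), np.float64(-214.0), np.float64(107.0)),
[... 5746 characters left out ...]
64(554.0), np.float64(-228.0), np.float64(130.0)), (504, np.float64(554.0), np.float64(-234.0), np.float64(130.0)), (508, np.float64(499.0), np.float64(-117.0), np.float64(442.0))]
5 241 [(480, np.float64(569.0), np.float64(-236.0), np.float64(1.0)), (484, np.float64(555.0), np.float64(-215.0), np.float64(84.0)), (488, np.float64(552.0), np.float64(-214.0), np.float64(108.0)), (492, np.float64(553.0), np.float64(-225.0), np.float64(98.0)), (496, np.float64(553.0), np.float64(-232.0), np.float64(99.0)), (500, np.float64(553.0), np.float64(-239.0), np.float64(99.0)), (504, np.float64(554.0), np.float64(-247.0), np.float64(98.0)), (508, np.float64(494.0), np.float64(-114.0), np.float64(450.0))]
```

```bash
python3 to.py 633.2 -249.6 113; python3 -m creep '[{"tx":0.002,"ty":0.0,"tz":0.014,"turn":0.0007,"fingers":50},{"tx":0.002,"ty":0.01,"tz":0.014,"turn":0.0007,"fingers":50},{"tx":0.002,"ty":0.03,"tz":0.014,"turn":0.0007,"fingers":50},{"tx":0.002,"ty":0.05,"tz":0.014,"turn":0.0007,"fingers":50},{"tx":0.002,"ty":0.07,"tz":0.014,"turn":0.0007,"fingers":50},{"tx":0.002,"ty":0.08,"tz":0.014,"turn":0.0007,"fingers":50},{"tx":0.002,"ty":0.08,"tz":0.014,"turn":0.0007,"fingers":50}]' 45;  python3 to.py 633.2 -249.6 108
```

```text
t 7.5 tcp [ 633.9 -247.3  133.1] rot [-1.5728e+00 -2.0000e-03 -3.0905e+00] gap 60.1 F [ 0.3 -0.1 -3.8]
tx 0.0038 ty 0.1003 tz 0.0115 turn 0.0006 rows 0.40400624601346175
clock: 8.2
eef_pos: [633.4, -250.0, 116.5]
eef_rot: [-1.573, -0.003, -3.093]
wrist_force: [-0.2, 0.0, -4.2]
finger_gap: 60.1
t 8.2 tcp [ 633.4 -250.   116.5] rot [-1.5732e+00 -2.7000e-03 -3.0928e+00] gap 60.1 F [-0.2  0.  -4.2]
tx 0.0010 ty 0.0426 tz -0.0021 turn -0.0001 rows 0.17062965467509483
```

Still free (force equals the weight). Creeping down about 1 mm per row.

```bash
python3 -m creep '[{"tx":0,"ty":0.01,"tz":0,"turn":0,"fingers":50},{"tx":0,"ty":0.02,"tz":0,"turn":0,"fingers":50},{"tx":0,"ty":0.025,"tz":0,"turn":0,"fingers":50}]' 45;  python3 -m creep '[{"tx":0,"ty":0.006,"tz":0,"turn":0,"fingers":50},{"tx":0,"ty":0.012,"tz":0,"turn":0,"fingers":50}]' 45;python3 -m creep '[{"tx":0,"ty":0.006,"tz":0,"turn":0,"fingers":50},{"tx":0,"ty":0.012,"tz":0,"turn":0,"fingers":50}]' 45
```

```text
clock: 8.5
eef_pos: [633.3, -250.0, 111.4]
eef_rot: [-1.573, -0.003, -3.093]
wrist_force: [-1.8, 0.7, -0.8]
finger_gap: 59.6
clock: 8.7
eef_pos: [633.1, -250.1, 109.5]
eef_rot: [-1.573, -0.003, -3.093]
wrist_force: [-3.7, -0.1, 3.9]
finger_gap: 59.8
clock: 8.9
eef_pos: [633.1, -250.3, 107.6]
eef_rot: [-1.572, -0.003, -3.093]
wrist_force: [-4.6, 0.3, 4.0]
finger_gap: 59.7
```

```bash
cat > snap.py <<'E'
import sys,cv2,numpy as np
from cell import optics
k=sys.argv[1]
for n in ("scene","top"):
    c=optics.camera(n); cv2.imwrite(f"pics/{n}{k}.png",c["frame"][:,:,::-1]); np.savez(f"pics/{n}{k}.npz",**{a:np.array(v) for a,v in c.items()})
s=cv2.imread(f"pics/scene{k}.png");t=cv2.imread(f"pics/top{k}.png")
cv2.imwrite(f"pics/c{k}.png",np.hstack([cv2.resize(s[240:400,100:260],(400,400)),cv2.resize(t[180:270,460:550],(400,400))]))
E
python3 snap.py 6; python3 tilt.py pics/scene6.npz 170 235 320 385; python3 to.py - - -
```

```text
N 619 c [ 656.1 -250.8  106.3] n [0.953 0.047 0.3  ] tilt deg 17.5 yaw 2.8
y -291.8 -209.5 z 75.8 184.0
t 9.0 tcp [ 633.  -250.3  107.2] rot [-1.5727 -0.0034 -3.0927] gap 59.4 F [-3.7 -0.2  3.7]
tx 0.0000 ty 0.0000 tz 0.0000 turn -0.0001 rows 0.0
```

View pics/c6.png

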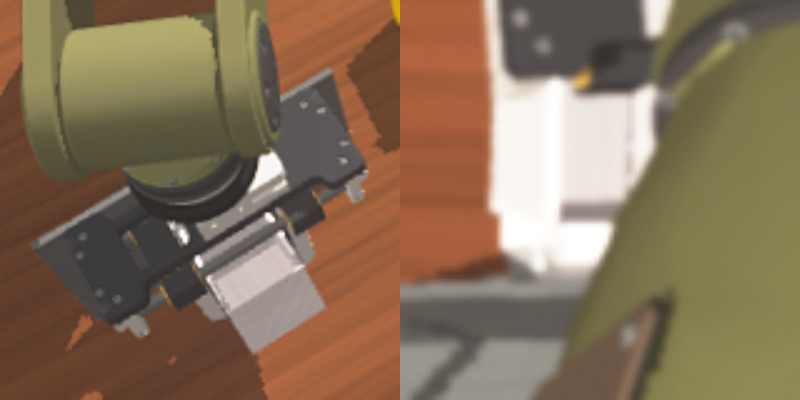

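The strip is in behind the lip and contact is felt (about 8 N on the lip). The tilt is dropping, now 17.5°. Lightening the grip and letting the front down to its natural lean.

```bash
python3 -m creep '[{"tx":0,"ty":0,"tz":0,"turn":0,"fingers":50},{"tx":0,"ty":0,"tz":0,"turn":0,"fingers":50},{"tx":0,"ty":0.006,"tz":0,"turn":0,"fingers":50},{"tx":0,"ty":0.012,"tz":0,"turn":0,"fingers":50},{"tx":0,"ty":0.018,"tz":0,"turn":0,"fingers":50},{"tx":0,"ty":0.024,"tz":0,"turn":0,"fingers":50}]' 8; python3 -m creep '[{"tx":0,"ty":0.005,"tz":0,"turn":0,"fingers":50},{"tx":0,"ty":0.01,"tz":0,"turn":0,"fingers":50},{"tx":0,"ty":0.015,"tz":0,"turn":0,"fingers":50},{"tx":0,"ty":0.015,"tz":0,"turn":0,"fingers":50}]' 8; python3 snap.py 7;  python3 tilt.py pics/scene7.npz 170 235 320 390
```

```text
clock: 9.6
eef_pos: [633.2, -250.2, 102.3]
eef_rot: [-1.573, -0.003, -3.093]
wrist_force: [-0.4, -0.4, -1.0]
finger_gap: 59.6
clock: 10.0
eef_pos: [633.4, -250.2, 99.3]
eef_rot: [-1.573, -0.003, -3.093]
wrist_force: [2.0, -0.8, -2.7]
finger_gap: 60.0
N 595 c [ 654.1 -251.2   98.5] n [0.97  0.049 0.24 ] tilt deg 13.9 yaw 2.9
y -292.3 -209.4 z 65.2 204.5
```

View pics/c7.png

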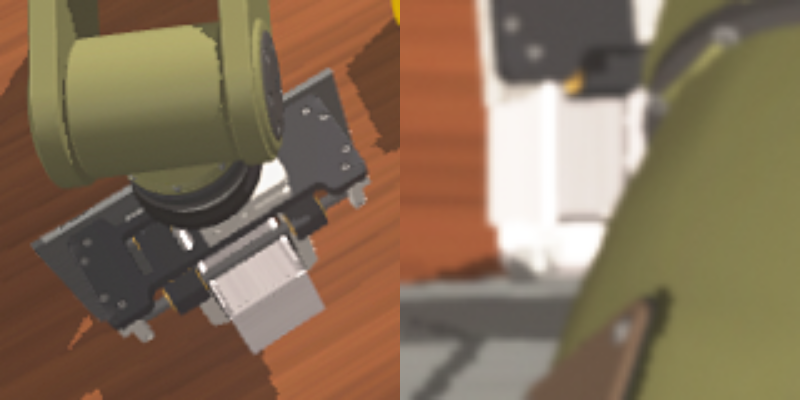

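Lean is 14° now and the forces are small. Continuing down.

```bash
python3 -m creep '[{"tx":0,"ty":0.006,"tz":0,"turn":0,"fingers":50},{"tx":0,"ty":0.012,"tz":0,"turn":0,"fingers":50},{"tx":0,"ty":0.018,"tz":0,"turn":0,"fingers":50},{"tx":0,"ty":0.018,"tz":0,"turn":0,"fingers":50}]' 6; python3 -m creep '[{"tx":0,"ty":0.006,"tz":0,"turn":0,"fingers":50},{"tx":0,"ty":0.012,"tz":0,"turn":0,"fingers":50},{"tx":0,"ty":0.012,"tz":0,"turn":0,"fingers":50}]' 5; python3 snap.py 8;  python3 tilt.py pics/scene8.npz 170 235 320 390;python3 to.py - - -
```

```text
clock: 10.5
eef_pos: [633.2, -250.2, 95.4]
eef_rot: [-1.573, -0.003, -3.093]
wrist_force: [0.9, 0.2, -3.9]
finger_gap: 59.7
clock: 10.8
eef_pos: [633.3, -250.3, 93.4]
eef_rot: [-1.572, -0.003, -3.093]
wrist_force: [-1.4, 0.2, 2.7]
finger_gap: 59.9
N 595 c [ 657.1 -248.9  187.6] n [ 0.999  0.04  -0.02 ] tilt deg -1.1 yaw 2.3
y -296.3 -188.4 z 60.3 293.7
t 10.9 tcp [ 633.3 -250.3   93.4] rot [-1.5725e+00 -2.7000e-03 -3.0927e+00] gap 60.0 F [-1.8  0.3  4. ]
tx 0.0000 ty 0.0000 tz 0.0000 turn -0.0001 rows 0.0
```

The force turned positive, so the foot is resting on the roller. Releasing gently and lifting clear.

```bash
python3 -m creep '[{"tx":0,"ty":0,"tz":0,"turn":0,"fingers":55},{"tx":0,"ty":0,"tz":0,"turn":0,"fingers":55},{"tx":0,"ty":0,"tz":0,"turn":0,"fingers":62},{"tx":0,"ty":0,"tz":0,"turn":0,"fingers":68},{"tx":0,"ty":0,"tz":0,"turn":0,"fingers":76},{"tx":0,"ty":0,"tz":0,"turn":0,"fingers":84},{"tx":0,"ty":-0.1,"tz":0,"turn":0,"fingers":84},{"tx":0,"ty":-0.3,"tz":0,"turn":0,"fingers":84},{"tx":0,"ty":-0.5,"tz":0,"turn":0,"fingers":84},{"tx":0,"ty":-0.5,"tz":0,"turn":0,"fingers":84}]' 3;  python3 snap.py 9;  python3 tilt.py pics/scene9.npz 170 230 325 380;python3 to.py - - -
```

```text
clock: 11.9
eef_pos: [635.2, -251.2, 199.9]
eef_rot: [-1.568, 0.006, -3.093]
wrist_force: [-0.5, 1.3, -0.2]
finger_gap: 84.3
N 520 c [ 577.2 -256.6   79.2] n [0.984 0.054 0.167] tilt deg 9.6 yaw 3.1
y -286.1 -214.8 z -1.7 122.2
t 12.0 tcp [ 633.7 -250.5  193.9] rot [-1.5718e+00 -1.4000e-03 -3.0927e+00] gap 83.9 F [-1.   0.1 -0.9]
tx 0.0000 ty 0.0000 tz 0.0000 turn -0.0001 rows 0.0
```

View pics/c9.png

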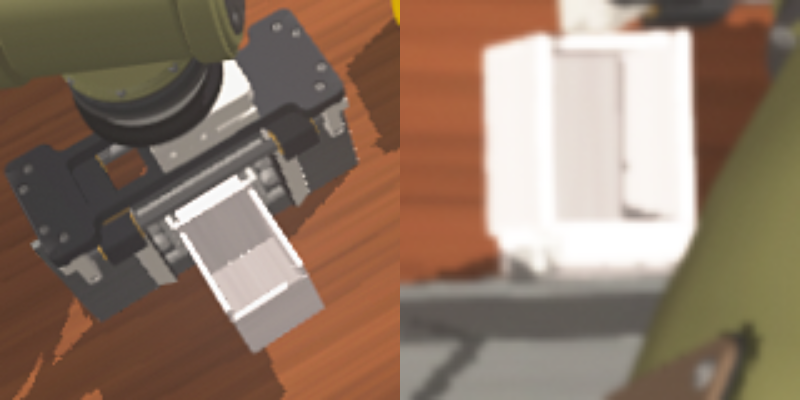

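The bin hangs by its strip, leaning about 10°. The front rim in the crop is at about (245,300). Next I'll find the rim position and then press there with closed fingers.

Run:
```python
import numpy as np
from h import *
for n,(u0,u1,v0,v1) in (("scene",(178,232,330,385)),("top",(478,530,180,245))):
    W=cloud(dict(np.load(f"pics/{n}9.npz")))[v0:v1,u0:u1].reshape(-1,3)
    W=W[np.isfinite(W).all(1)]
    k=(W[:,0]>642)&(W[:,0]<662)&(np.abs(W[:,1]+249)<20)&(W[:,2]>60)&(W[:,2]<150)
    Q=W[k]; 
    if len(Q)==0: print(n,0);continue
    o=Q[np.argsort(-Q[:,2])[:25]]
    print(n,len(Q),"top pts",o.mean(0).round(1),o.min(0).round(1),o.max(0).round(1))
    k=(W[:,2]>95)&(W[:,2]<150)&(W[:,0]>590)&(W[:,0]<660); print("y",np.percentile(W[k,1],[1,99]).round(1))
```

```text
scene 386 top pts [ 649.6 -248.4  111. ] [ 646.9 -268.6  109.9] [ 652.2 -229.2  114.2]
y [-281.6 -220.6]
top 135 top pts [ 648.9 -250.   112. ] [ 645.1 -268.3  111. ] [ 651.7 -230.3  114.7]
y [-279.  -215.5]
```

```bash
python3 to.py 649 -248.5 125; python3 -m creep '[{"tx":-0.076,"ty":0.0,"tz":-0.013,"turn":0,"fingers":0},{"tx":-0.076,"ty":0.0,"tz":-0.013,"turn":0,"fingers":0},{"tx":-0.076,"ty":0.0,"tz":-0.013,"turn":0,"fingers":0},{"tx":-0.076,"ty":0.0,"tz":-0.013,"turn":0,"fingers":0},{"tx":-0.076,"ty":0.0,"tz":-0.013,"turn":0,"fingers":0},{"tx":-0.076,"ty":0.0,"tz":-0.013,"turn":0,"fingers":0},{"tx":-0.076,"ty":0.1,"tz":-0.013,"turn":0,"fingers":0},{"tx":-0.076,"ty":0.25,"tz":-0.013,"turn":0,"fingers":0},{"tx":-0.076,"ty":0.33,"tz":-0.013,"turn":0,"fingers":0},{"tx":-0.076,"ty":0.34,"tz":-0.013,"turn":0,"fingers":0},{"tx":-0.076,"ty":0.34,"tz":-0.013,"turn":0,"fingers":0}]' 20; python3 to.py 649 -248.5 115
```

```text
t 12.0 tcp [ 633.7 -250.5  193.9] rot [-1.5718e+00 -1.4000e-03 -3.0927e+00] gap 83.9 F [-1.   0.1 -0.9]
tx -0.0775 ty 0.3444 tz -0.0058 turn -0.0001 rows 1.4123677079097712
clock: 13.1
eef_pos: [648.8, -247.2, 126.5]
eef_rot: [-1.572, -0.001, -3.093]
wrist_force: [0.1, -0.2, 0.9]
finger_gap: 1.1
t 13.1 tcp [ 648.8 -247.2  126.5] rot [-1.5717e+00 -1.1000e-03 -3.0928e+00] gap 1.1 F [ 0.1 -0.2  0.9]
tx -0.0007 ty 0.0574 tz 0.0065 turn -0.0001 rows 0.23098304327565586
```

```bash
python3 -m creep '[{"tx":0,"ty":0.02,"tz":0.006,"turn":0,"fingers":0},{"tx":0,"ty":0.04,"tz":0.006,"turn":0,"fingers":0},{"tx":0,"ty":0.05,"tz":0.006,"turn":0,"fingers":0}]'; python3 -m creep '[{"tx":0,"ty":0.008,"tz":0,"turn":0,"fingers":0},{"tx":0,"ty":0.016,"tz":0,"turn":0,"fingers":0}]'; python3 -m creep '[{"tx":0,"ty":0.008,"tz":0,"turn":0,"fingers":0},{"tx":0,"ty":0.014,"tz":0,"turn":0,"fingers":0}]'
```

```text
clock: 13.4
eef_pos: [648.9, -248.5, 116.5]
eef_rot: [-1.572, -0.001, -3.093]
wrist_force: [0.1, 0.1, -0.1]
finger_gap: 0.3
clock: 13.6
eef_pos: [649.0, -248.5, 113.4]
eef_rot: [-1.571, -0.001, -3.093]
wrist_force: [-0.2, 0.3, -0.4]
finger_gap: 0.3
clock: 13.8
eef_pos: [649.0, -248.5, 110.5]
eef_rot: [-1.571, -0.001, -3.093]
wrist_force: [-0.3, 0.7, 0.5]
finger_gap: 0.4
```

```bash
for i in 1; do python3 -m creep '[{"tx":0,"ty":0.008,"tz":0,"turn":0,"fingers":0}]';python3 -m creep '[{"tx":0,"ty":0.008,"tz":0,"turn":0,"fingers":0}]';  python3 -m creep '[{"tx":0,"ty":0.008,"tz":0,"turn":0,"fingers":0}]'; done
```

```text
clock: 13.9
eef_pos: [649.0, -248.5, 108.9]
eef_rot: [-1.571, -0.001, -3.093]
wrist_force: [0.0, -0.4, -0.4]
finger_gap: 0.2
clock: 14.0
eef_pos: [649.1, -248.5, 107.3]
eef_rot: [-1.571, -0.0, -3.093]
wrist_force: [0.0, -0.2, 3.4]
finger_gap: 0.4
clock: 14.1
eef_pos: [649.1, -248.6, 106.1]
eef_rot: [-1.571, 0.0, -3.093]
wrist_force: [-3.7, 0.0, 6.2]
finger_gap: 0.1
```

Rim contact at about 107.5 mm, force building. I'll continue in small steps.

```bash
python3 -m creep '[{"tx":0,"ty":0.007,"tz":0,"turn":0,"fingers":0}]';python3 -m creep '[{"tx":0,"ty":0.007,"tz":0,"turn":0,"fingers":0}]';  python3 -m creep '[{"tx":0,"ty":0.006,"tz":0,"turn":0,"fingers":0}]'
```

```text
clock: 14.2
eef_pos: [649.0, -248.7, 105.1]
eef_rot: [-1.571, -0.0, -3.093]
wrist_force: [-3.0, 1.6, 3.2]
finger_gap: 0.1
clock: 14.3
eef_pos: [649.0, -248.7, 103.9]
eef_rot: [-1.571, 0.0, -3.093]
wrist_force: [-1.9, 0.4, 2.1]
finger_gap: 0.3
clock: 14.4
eef_pos: [649.0, -248.7, 102.5]
eef_rot: [-1.571, 0.0, -3.093]
wrist_force: [-0.7, -0.2, 0.7]
finger_gap: 0.6
```

```bash
python3 snap.py 10; python3 to.py - - -;  python3 tilt.py pics/scene10.npz 180 235 345 390
```

```text
t 14.5 tcp [ 648.9 -248.7  102.2] rot [-1.5708e+00 -2.0000e-04 -3.0928e+00] gap 0.2 F [-0.7 -0.8 -0.8]
tx 0.0000 ty 0.0000 tz 0.0000 turn -0.0001 rows 0.0
N 383 c [ 652.  -250.2   78.7] n [0.995 0.038 0.096] tilt deg 5.5 yaw 2.2
y -280.1 -220.3 z 53.0 119.9
```

View pics/c10.png

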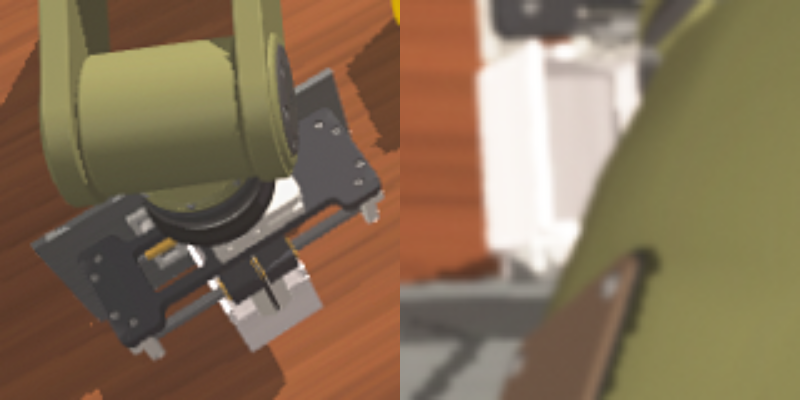

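The lean is down to about 5.5°. Keeping up the gentle press.

```bash
python3 -m creep '[{"tx":0,"ty":0.008,"tz":0,"turn":0,"fingers":0}]';python3 -m creep '[{"tx":0,"ty":0.008,"tz":0,"turn":0,"fingers":0}]';  python3 -m creep '[{"tx":0,"ty":0.008,"tz":0,"turn":0,"fingers":0}]'; python3 -m creep '[{"tx":0,"ty":0.008,"tz":0,"turn":0,"fingers":0}]'
```

```text
clock: 14.6
eef_pos: [649.0, -248.7, 100.6]
eef_rot: [-1.571, 0.0, -3.093]
wrist_force: [-0.4, -0.4, 0.0]
finger_gap: 0.5
clock: 14.7
eef_pos: [649.1, -248.7, 98.6]
eef_rot: [-1.571, -0.0, -3.093]
wrist_force: [0.6, 0.9, -0.6]
finger_gap: 0.2
clock: 14.8
eef_pos: [649.1, -248.6, 96.8]
eef_rot: [-1.571, -0.0, -3.093]
wrist_force: [0.3, 0.7, 0.3]
finger_gap: 0.5
clock: 14.9
eef_pos: [649.1, -248.6, 94.9]
eef_rot: [-1.571, -0.0, -3.093]
wrist_force: [0.0, 0.8, -0.9]
finger_gap: 0.6
```

```bash
python3 snap.py 11; python3 to.py - - -;  python3 tilt.py pics/scene11.npz 180 235 345 390
```

```text
t 15.0 tcp [ 648.9 -248.6   94.7] rot [-1.5712e+00 -6.0000e-04 -3.0928e+00] gap 0.4 F [0.4 0.1 0.2]
tx 0.0000 ty 0.0000 tz 0.0000 turn -0.0001 rows 0.0
N 291 c [ 648.7 -251.5   71. ] n [ 0.999  0.038 -0.012] tilt deg -0.7 yaw 2.2
y -280.3 -220.6 z 43.5 166.1
```

View pics/c11.png

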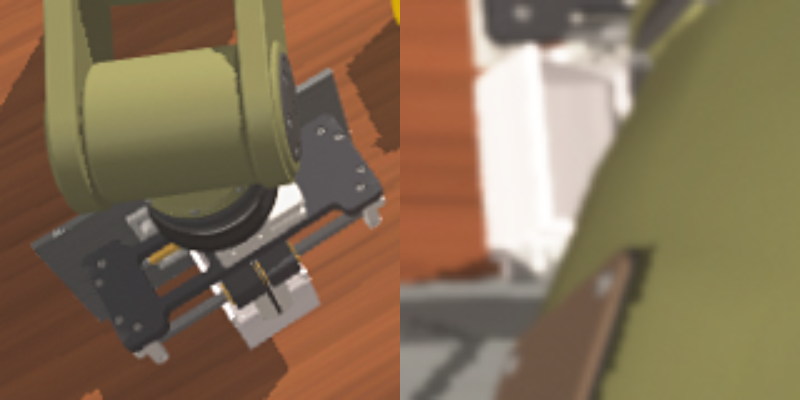

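It looks plumb (−0.7°), with the front wall about 100 mm from the face. A light press will confirm it is firmly seated.

```bash
python3 -m creep '[{"tx":0,"ty":0.006,"tz":0,"turn":0,"fingers":0}]';python3 -m creep '[{"tx":0,"ty":0.006,"tz":0,"turn":0,"fingers":0}]';  python3 -m creep '[{"tx":0,"ty":0.006,"tz":0,"turn":0,"fingers":0}]'
```

```text
clock: 15.1
eef_pos: [649.1, -248.6, 93.7]
eef_rot: [-1.571, -0.0, -3.093]
wrist_force: [0.3, -1.0, 3.1]
finger_gap: 0.3
clock: 15.2
eef_pos: [649.4, -248.7, 93.1]
eef_rot: [-1.571, 0.001, -3.093]
wrist_force: [-0.8, 0.2, 6.5]
finger_gap: 0.9
clock: 15.3
eef_pos: [649.6, -248.8, 92.7]
eef_rot: [-1.57, 0.002, -3.093]
wrist_force: [-1.5, 0.4, 6.3]
finger_gap: 0.5
```

```bash
python3 -m creep '[{"tx":0,"ty":0.012,"tz":0,"turn":0,"fingers":0}]'; python3 -m creep '[{"tx":0,"ty":0.014,"tz":0,"turn":0,"fingers":0}]'
```

```text
clock: 15.4
eef_pos: [650.1, -249.0, 91.5]
eef_rot: [-1.569, 0.004, -3.093]
wrist_force: [-1.2, 2.3, 10.3]
finger_gap: 0.5
clock: 15.5
eef_pos: [650.8, -249.2, 90.2]
eef_rot: [-1.568, 0.006, -3.093]
wrist_force: [-0.5, 1.2, 9.9]
finger_gap: 0.3
```

```bash
python3 -m creep '[{"tx":0,"ty":-0.05,"tz":0,"turn":0,"fingers":0},{"tx":0,"ty":-0.25,"tz":0,"turn":0,"fingers":0},{"tx":0,"ty":-0.5,"tz":0,"turn":0,"fingers":0},{"tx":-0.2,"ty":-0.8,"tz":0,"turn":0,"fingers":0},{"tx":-0.3,"ty":-0.9,"tz":0,"turn":0,"fingers":0},{"tx":-0.3,"ty":-0.9,"tz":0.5,"turn":0,"fingers":0},{"tx":-0.3,"ty":-0.9,"tz":0.9,"turn":0,"fingers":0},{"tx":-0.3,"ty":-0.9,"tz":0.9,"turn":0,"fingers":0},{"tx":-0.3,"ty":-0.9,"tz":0.9,"turn":0,"fingers":0}]'; python3 snap.py 12; python3 tilt.py pics/scene12.npz 180 235 345 390
```

```text
clock: 16.4
eef_pos: [694.8, -415.4, 252.2]
eef_rot: [-1.568, 0.006, -3.095]
wrist_force: [-0.0, 0.0, -0.8]
finger_gap: 0.4
N 351 c [ 649.6 -250.6   70.6] n [ 0.999  0.034 -0.04 ] tilt deg -2.3 yaw 1.9
y -280.6 -220.7 z 39.9 108.4
```

View pics/c12.png

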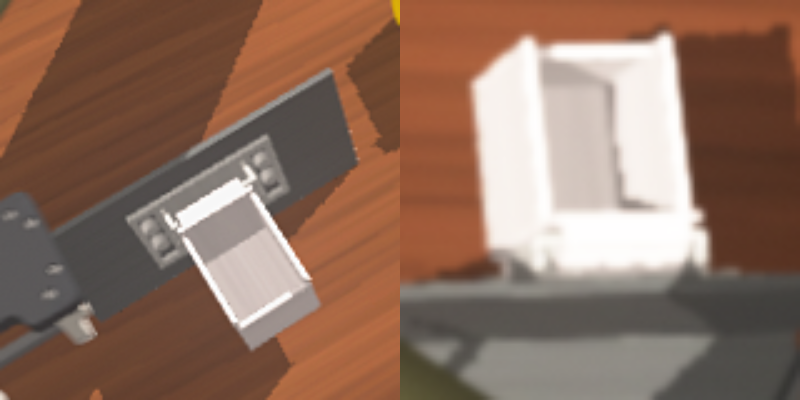

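```bash
python3 tilt.py pics/scene0.npz 330 358 210 245
python3 - <<'E'
import numpy as np
from h import *
from scipy.optimize import least_squares
# point-to-model fit: bin as boxes (solid slabs), distance to nearest slab surface
B=[((-40,-30,-37.5),(40,30,-35.5)),((-40,-30,-37.5),(-37,30,12.5)),((37,-30,-37.5),(40,30,37.5)),((-40,-30,-37.5),(40,-27,27.5)),((-40,27,-37.5),(40,30,27.5)),((40,-25,34.5),(48,25,38.5))]
def sdf(p):
    out=[]
    for a,b in B:
        a=np.array(a,float);b=np.array(b,float);q=np.abs(p-(a+b)/2)-(b-a)/2
        out.append(np.linalg.norm(np.maximum(q,0),axis=1)+np.minimum(q.max(1),0))
    return np.min(out,0)
from scipy.spatial.transform import Rotation as Ro
def fit(f,c0,roi):
    W=cloud(dict(np.load(f))); hs=cv2.cvtColor(np.load(f)["frame"],cv2.COLOR_RGB2HSV)
    u0,u1,v0,v1=roi; P=W[v0:v1,u0:u1].reshape(-1,3); h=hs[v0:v1,u0:u1].reshape(-1,3)
    P=P[np.isfinite(P).all(1)&(h[:,1]<70)]
    psi=-3.09
    L=lambda p:(P-p[:3])@Ro.from_euler("ZYX",[psi+p[3],p[4],p[5]]).as_matrix()
    p=np.array([*c0,0,0,0.])
    for it in range(4):
        P0=P; d=np.abs(sdf(L(p))); P=P[d<(12,8,6,5)[it]]
        p=least_squares(lambda p:sdf(L(p)),p,loss="soft_l1",f_scale=1).x
        n=len(P); 
        if it<3: P=P0
    print(f,"n",n,"ctr",p[:3].round(1),"yaw",np.degrees(psi+p[3]).round(1),"tilt",np.degrees(p[4]).round(1),"roll",np.degrees(p[5]).round(1),"rms",np.sqrt(np.mean(sdf(L(p))**2)).round(2))
    c=p[:3];O=np.array([548.5,-253.4 if "scene" in f else -249.7]);psi0=-3.0925;ex=np.array([np.cos(psi0),np.sin(psi0)]);ey=np.array([-ex[1],ex[0]])
    for nm,b in(("c",(0,0,0)),("tip",(56,0,23)),("bead",(58,0,-33))):
        X=Ro.from_euler("ZYX",[psi+p[3],p[4],p[5]]).as_matrix()@np.array(b,float)+c
        print("  ",nm,((X[:2]-O)@ex).round(1),((X[:2]-O)@ey).round(1),X[2].round(1))
fit("pics/scene0.npz",(477,139,37.5),(305,360,185,250))
fit("pics/top0.npz",(477,141,37.5),(268,312,252,318))
fit("pics/scene9.npz",(612,-249,85),(160,235,300,385))
fit("pics/scene12.npz",(609,-249,80),(160,235,300,385))
fit("pics/top12.npz",(609,-247,80),(470,535,180,245))
E
```

```text
N 293 c [515.2 141.1  28.9] n [0.998 0.063 0.006] tilt deg 0.3 yaw 3.6
y 110.4 171.6 z -3.2 68.5
pics/scene0.npz n 1638 ctr [477.6 139.1  39.4] yaw -176.4 tilt 0.9 roll -0.3 rms 1.01
   c 51.5 -395.5 39.4
   tip 107.9 -394.6 61.5
   bead 109.0 -394.9 5.5
pics/top0.npz n 1667 ctr [474.6 142.4  40.1] yaw -176.5 tilt 1.2 roll -0.0 rms 1.18
   c 54.6 -395.3 40.1
   tip 111.1 -394.6 61.9
   bead 111.9 -394.6 5.9
pics/scene9.npz n 2241 ctr [ 612.8 -251.4   91. ] yaw -177.1 tilt 9.5 roll 0.2 rms 0.94
   c -64.4 1.2 91.0
   tip -5.3 1.2 104.4
   bead -12.6 1.4 48.9
pics/scene12.npz n 2140 ctr [ 609.9 -251.8   81.5] yaw -177.3 tilt -1.8 roll 0.1 rms 0.96
   c -61.5 1.5 81.5
   tip -6.2 1.3 106.2
   bead -2.5 1.5 50.3
pics/top12.npz n 2144 ctr [ 608.6 -247.9   81.9] yaw -177.0 tilt -0.3 roll -0.4 rms 1.14
   c -60.1 1.1 81.9
   tip -4.2 1.5 105.2
   bead -2.0 1.1 49.2
```

The fits from both cameras agree with a locked bin: bead about 2 mm from the face, strip tip 4 to 6 mm, centre −60 to −61.5 mm, and tilt of −0.3 to −1.8°. The robot is clear, so I'm handing in.

Run:
```python
from cell import manip
print(manip.sign_off())
```

```text
the job is handed in; nothing more can be done
None
```

The steel bin is on the rack and, by my last measurements, locked and plumb. The hand-in gives no verdict. I handed in at about 16.5 s of the 59 s allowed.

**What I did**
- **Tilt:** the tool can't tilt, so I gripped the bin lightly near its front and lifted, letting it pivot on its foot to about 20°. I then tightened the grip to hold that angle.
- **Hang:** I lowered the strip in behind the cleat until I felt the lip (about 8 N), then let the front down in a light grip. Released, the bin hung at 9.5° with its foot on the roller.
- **Press:** I pressed the front rim down with closed fingers. The highest force I read was about 10 N, well under the 2 kg limit.

**Last checks, bin measured in both cameras**

| Quantity | Measured | Limit |
|---|---|---|
| Foot bead to face | 2–2.5 mm | 6 mm |
| Strip tip to face | 4–6 mm | 11 mm |
| Bin centre in front of face | 60–61.5 mm | 56–68 mm |
| Bin centre off mid-bracket | 1–1.5 mm | 10 mm |
| Bin centre height | about 82 mm | 66–106 mm |
| Off plumb | 0.3° and 1.8° (scene and top views differ) | about 5° |
| Out of square with the rack | within 0.3° | about 5° |

**What was less certain**
- **Snap-in force:** I saw about 6 N at the sampled moments, less than the 9–12 N described. I believe it snapped because the foot bead measures well behind the roller and the bin stayed upright after I let go.
- **Other tools:** I didn't touch the stake, die, tongs or look-alike bins, but I did not re-measure their positions at the end.

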